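# Load the orbital shaker

### The arm

A 6-joint arm with a two-finger parallel gripper is mounted at the origin on the work surface. World frame = base frame: x ahead of the robot, y to its left, z up, the work surface at z = 0. Lengths are in mm, angles in rad, forces in N, time in s.
With the tool pointing down it reaches from about 225 to 875 mm from the base axis. Payload 3.4 kg.
Tool frame: the origin (TCP) lies on the centre line of the jaws, within the pads' length; the fingertips stand 25 mm ahead of it and the grasp point (between the pads) lies 6 mm ahead of it; z points along the fingers, y is the line along which they close (so a half turn about z gives the same grasp; the last joint's range is limited). The gripper opens to 85 mm and grips with 20 to 120 N. Pads are 22 mm wide; open, the fingers measure 114 mm over their backs; the gripper's body (76 mm by 85 mm) begins 54 mm behind the grasp point. The pads swing forward as they close: fully open they stand 13 mm farther back than shut.
Start: joints at [1.078, 0.276, 1.505, -0, 1.361, -0.121], TCP at [208.911, 535.739, 256.328] pointing down, gripper open.
Joint ranges: [-2.89, 2.89], [-0.75, 2.08], [0.22, 2.7], [-1.18, 4.32], [0.11, 2.71], [-2.7, 2.7]. Speed limits (rad/s): [2.57, 2.57, 3.14, 3.14, 3.14, 3.14].

### API

Orientations are given as a unit quaternion [w, x, y, z].
In Python, from workcell import ctrl, kinematics, grab_frame, camera_model, monitor gives the robot as it stands. Calls block until the motion is done:
- ctrl.movep(position, orientation): joint-space move of the TCP to a pose.
- ctrl.movel(position, orientation=None, vel=150, stop_force=None): straight line of the TCP; orientation=None keeps the orientation; vel is the mean speed in mm/s. With stop_force (N) it stops when the force on the tool has changed by that much, and returns True; else False.
- ctrl.set_joints(angles): joint-space move.
- ctrl.ungrasp() and ctrl.close_gripper(): open the fingers fully, or close them until they stop; the grip force is fixed at half the most.
- ctrl.wait(seconds).
- kinematics.solve_ik(position, orientation): joint angles nearest the present ones, or None.
- grab_frame(name): name is "scene" or "side" or "wrist"; returns the picture (480x640x3 uint8, blue, green, red); there is no depth.
- camera_model(name): a dict with "mtx" (3x3 intrinsics, pixels), "xyz" and "rotation" of the camera in the world; the wrist camera has in their place "hand_eye" (4x4, takes a point from camera to tool coordinates, whose origin is the TCP and whose axes are the flange's). Camera axes: x right, y down, z forward; pixel columns grow to the right and rows downward; lengths in mm; the calibration is good to about 2 mm. A picture is of the moment at which its call begins: read the wrist's pose just before it. camera_model takes no time and is no camera call.
A pose or a line that the arm cannot do raises ctrl.PlanningError and nothing moves.
- ctrl.hand_in(): hands the job in; it is judged then, once.
Readings, each from a call of its own:
- monitor.get_t(): time.
- monitor.get_joint_positions(): joint angles.
- monitor.get_qvel(): joint speeds.
- monitor.get_joint_torque(): joint torques, N m.
- monitor.get_position(): TCP position.
- monitor.get_tcp_rot(): TCP orientation.
- monitor.get_wrist_force(): force on the tool from outside, world axes, zero at the start.
- monitor.get_moment(): the same for the moment, N m.
- monitor.get_gripper_width(): finger opening in mm.
- monitor.get_gripper_force(): force on a finger pad.
Only numpy, scipy, OpenCV 4.12 (cv2) and the standard library are available. Lean on these libraries where they do the work, as an engineer would, in place of code of your own. Each camera call takes 0.05 s, during which the arm holds its last target. There are 200 camera calls.

### The job

Load the shaker: stand the four capped culture flasks in its clamps, one flask to a clamp, each in a clamp of its own size and right down on the clamp's foot. Keep them upright and set them down without dropping them, and leave the open flask and the media bottle standing where they are.

Things in the scene. Friction and masses are not known exactly. Their poses are not given: they have to be found in the camera images.
- flask_large_a: Large (125 ml) culture flask: conical (Erlenmeyer) body of milky plastic closed with a red screw cap; upright, loose, about 110 g. 118 mm tall overall; base 67 mm across (full width up to 12 mm), narrowing as a cone to a neck 29 mm across from 80 mm up; cap 38 mm across, from 96 to 118 mm above the base. Origin: centre of the underside; z up along its axis.
- flask_large_b: Large (125 ml) culture flask: conical (Erlenmeyer) body of milky plastic closed with a red screw cap; upright, loose, about 110 g. 118 mm tall overall; base 67 mm across (full width up to 12 mm), narrowing as a cone to a neck 29 mm across from 80 mm up; cap 38 mm across, from 96 to 118 mm above the base. Origin: centre of the underside; z up along its axis.
- flask_small_a: Small (50 ml) culture flask: the same kind, conical body of milky plastic with red screw cap; upright, loose, about 60 g. 90 mm tall overall; base 51 mm across (full width up to 10 mm), narrowing to a neck 24 mm across from 57 mm up; cap 32 mm across, from 70 to 90 mm above the base. Origin: centre of the underside; z up along its axis.
- flask_small_b: Small (50 ml) culture flask: the same kind, conical body of milky plastic with red screw cap; upright, loose, about 60 g. 90 mm tall overall; base 51 mm across (full width up to 10 mm), narrowing to a neck 24 mm across from 57 mm up; cap 32 mm across, from 70 to 90 mm above the base. Origin: centre of the underside; z up along its axis.
- clamp_large_a: Large flask clamp, fixed on the shaker's platform: steel foot 3 mm thick, four rigid upright arms 13 mm wide at 45 degrees between its x and y axes. Inside the arms 75 mm across (large flask base 67 mm: 4 mm play all round); from 28 mm up they flare to 91 mm across at the tips, 40 mm up. Origin: underside centre, on the platform; z up. A seated flask's underside is 3 mm above it. 
- clamp_large_b: Large flask clamp, same as clamp_large_a. The four clamps stand 125 mm apart in a square on the orbital shaker (fixed, switched off): white housing, square dark grey drilled platform 280 x 280 mm with a lip 5 mm high, platform top 95 mm above the bench. Origin: underside centre, on the platform; z up. A small flask would drop in too, but stand loose.
- clamp_small_a: Small flask clamp, fixed on the shaker's platform: steel foot 3 mm thick, four rigid upright arms 13 mm wide at 45 degrees between its x and y axes. Inside the arms 59 mm across (small flask base 51 mm: 4 mm play all round); from 28 mm up they flare to 75 mm across at the tips, 40 mm up. Origin: underside centre, on the platform; z up. A seated flask's underside is 3 mm above it. 
- clamp_small_b: Small flask clamp, same as clamp_small_a. The four clamps stand 125 mm apart in a square on the orbital shaker (fixed, switched off): white housing, square dark grey drilled platform 280 x 280 mm with a lip 5 mm high, platform top 95 mm above the bench. Origin: underside centre, on the platform; z up. A large flask does not go in.
- open_flask: Empty flask without a cap: same milky plastic body as a large flask, 67 mm across at the base, 97 mm tall, its open mouth 33 mm across showing as a hole from above. Loose, stands among the others; is to be left alone. Origin: centre of the underside.
- media_bottle: Glass media bottle with straight cylindrical body 56 mm across, paper label and red cap, 105 mm tall. Loose, stands among the others; is to be left alone. Origin: centre of the underside.
Not all that is in view belongs to the job. What is shaped like the flask_large_b but pink is not meant.

How it is judged:
By the outcome, as a careful person would: the job done as asked, in the order asked, and still so for the second after the job is handed in, with the robot touching nothing.
It also fails if it takes over 120 s, if anything falls off the work surface, if the arm or the gripper's body presses on something with over 40 N, if the wrist force passes 120 N, or if a joint passes its speed limit or range.

## Working session

There is one attempt and no reset: what is moved stays moved. The work goes in short steps, each a Python script; the robot and the scene stay as the last script left them, time stands still between calls to the robot, and variables do not carry over. Pictures are saved under pics/ and viewed, at most 14 in all, crops included, and the job is handed in when it is done.

```bash
mkdir -p pics; ls
python3 - <<'E'
from workcell import *
import cv2,numpy as np
for n in("scene","side","wrist"):
    cv2.imwrite(f"pics/{n}0.png",grab_frame(n)); m=camera_model(n); print(n,{k:np.round(v,3).tolist() for k,v in m.items()})
print(monitor.get_tcp_rot(),monitor.get_t(),monitor.get_gripper_width())
E
```

```text
pics
scene {'mtx': [[434.663, 0.0, 316.155], [0.0, 434.663, 242.168], [0.0, 0.0, 1.0]], 'xyz': [1327.369, 98.058, 555.41], 'rotation': [-0.321, 0.585, 0.659, -0.347]}
side {'mtx': [[550.189, 0.0, 323.656], [0.0, 550.189, 248.33], [0.0, 0.0, 1.0]], 'xyz': [83.931, -576.864, 731.164], 'rotation': [-0.408, 0.842, -0.312, 0.165]}
wrist {'mtx': [[395.694, 0.0, 319.367], [0.0, 395.694, 245.357], [0.0, 0.0, 1.0]], 'hand_eye': [[0.001, -0.951, -0.308, 78.361], [1.0, 0.001, 0.0, -0.149], [-0.0, -0.308, 0.951, -117.554], [0.0, 0.0, 0.0, 1.0]]}
[-2.12556857e-04  1.84824705e-01  9.82771256e-01 -6.64827241e-04] 0.15 85.5669111638907
```

View pics/scene0.png

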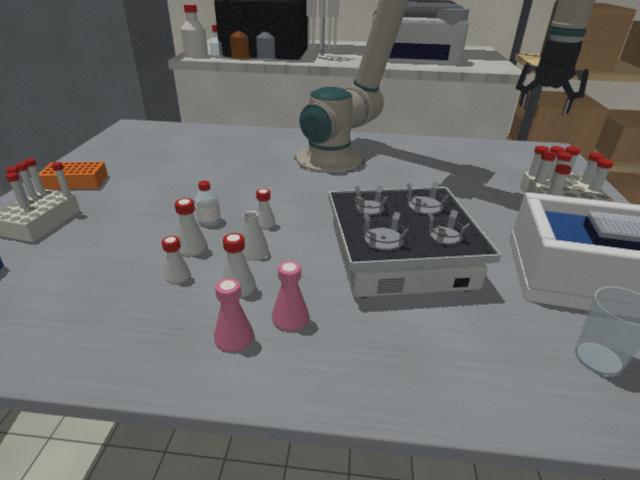

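View pics/side0.png

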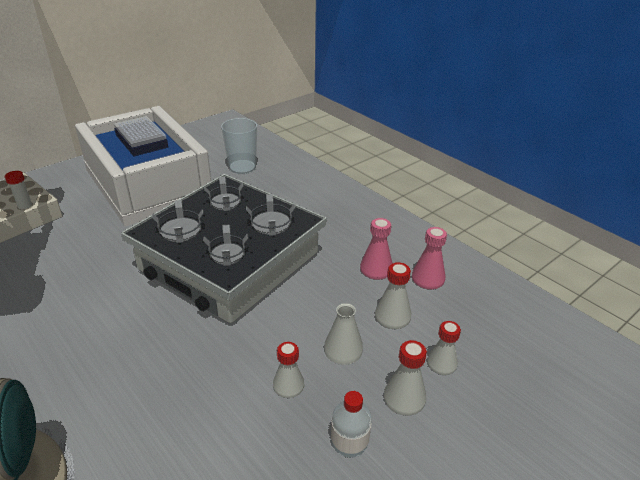

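View pics/wrist0.png

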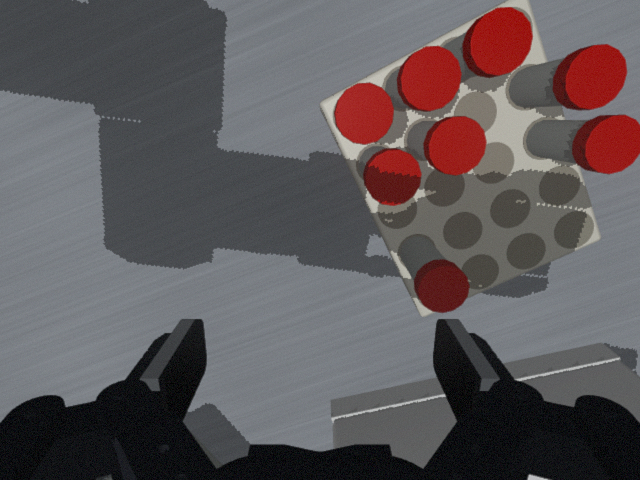

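The scene image shows the red-capped candidates. Large flasks have caps at about (185,206) and (234,242). Small flasks have caps at (172,243) and (264,195). The media bottle is at (206,187), with no white disc on its cap. The open flask is at (255,235), the pink decoys at (229,290) and (289,270), and red tubes stand in racks at the far left and right.

In the side image the matching caps are large (398,273) and (412,353), small (288,352) and (449,331), and the bottle at (353,401). The clamps are at side (180,228), (225,200), (270,220) and (227,250). The wrist image shows only the tube rack.

```bash
cat > h.py <<'E'
from workcell import *
import cv2,numpy as np
from scipy.spatial.transform import Rotation as R
def rot(q): return R.from_quat(np.roll(q,-1)).as_matrix()
def cam(n):
    m=camera_model(n)
    if n!="wrist": return m["mtx"],rot(m["rotation"]),np.array(m["xyz"])
    T=np.eye(4);T[:3,:3]=rot(monitor.get_tcp_rot());T[:3,3]=monitor.get_position()
    T=T@np.array(m["hand_eye"]); return m["mtx"],T[:3,:3],T[:3,3]
def ray(c,uv):
    d=c[1]@np.linalg.inv(c[0])@np.array([*uv,1.]); return c[2],d/np.linalg.norm(d)
def onz(c,uv,z):
    o,d=ray(c,uv); return o+d*(z-o[2])/d[2]
def tri(*rays):
    A=sum(np.eye(3)-np.outer(d,d) for o,d in rays); b=sum((np.eye(3)-np.outer(d,d))@o for o,d in rays)
    p=np.linalg.solve(A,b); return p,max(np.linalg.norm(np.cross(p-o,d)) for o,d in rays)
def proj(c,p):
    q=c[0]@c[1].T@(np.array(p)-c[2]); return q[:2]/q[2]
def redmask(im):
    h=cv2.cvtColor(im,cv2.COLOR_BGR2HSV)
    return ((((h[...,0]<8)|(h[...,0]>172))&(h[...,1]>170)&(h[...,2]>70))*255).astype(np.uint8)
def caps(im,amin=60):
    "red blobs: (hull centroid, area, white-disc centroid or None, disc area)"
    out=[]; cs,hi=cv2.findContours(redmask(im),cv2.RETR_CCOMP,cv2.CHAIN_APPROX_NONE)
    for i,c in enumerate(cs):
        if hi[0][i][3]>=0 or cv2.contourArea(c)<amin: continue
        hu=cv2.convexHull(c); m=cv2.moments(hu); ctr=np.array([m["m10"],m["m01"]])/m["m00"]
        holes=[cs[j] for j in range(len(cs)) if hi[0][j][3]==i and cv2.contourArea(cs[j])>15]
        disc=None;a=0
        if holes:
            k=max(holes,key=cv2.contourArea); disc=np.array(cv2.fitEllipse(k)[0]) if len(k)>5 else None; a=cv2.contourArea(k)
        out.append((ctr,m["m00"],disc,a))
    return out
def down(yaw): # tool down, tool y axis (closing line) at world angle yaw
    x=np.array([np.sin(yaw),-np.cos(yaw),0]); y=np.array([np.cos(yaw),np.sin(yaw),0])
    return np.roll(R.from_matrix(np.c_[x,y,np.cross(x,y)]).as_quat(),1)
E
python3 - <<'E'
from h import *
S,D=cam("scene"),cam("side")
a=caps(cv2.imread("pics/scene0.png"));b=caps(cv2.imread("pics/side0.png"))
for p in a:
  for q in b:
    P,e=tri(ray(S,p[0]),ray(D,q[0]))
    if e<12 and 40<P[2]<170: print(p[0].round(),int(p[1]),int(p[3]),q[0].round(),int(q[1]),int(q[3]),P.round(),round(e,1))
for u,v in[((370,207),(227,250)),((428,205),(180,228)),((385,238),(270,220)),((447,235),(225,200))]:
  P,e=tri(ray(S,u),ray(D,v));print(u,v,P.round(),round(e,1),onz(S,u,98).round(),onz(D,v,98).round())
# bases of others, z=0 rough
print("open",onz(D,(344,352),8).round(),"pink",onz(D,(377,268),8).round(),onz(D,(430,278),8).round())
for p in [(500,0,350),(400,-150,350),(450,0,400)]:
  for y in range(-3,4): print(p,y, kinematics.solve_ik(p,down(y*np.pi/6)) is not None)
E
```

```text
[171. 244.] 186 0 [449. 331.] 333 122 [ 661. -253.   81.] 1.0
[233. 243.] 290 0 [398. 273.] 371 126 [ 679. -121.  109.] 0.5
[184. 206.] 211 0 [412. 354.] 566 198 [ 558. -260.  108.] 0.9
[263. 195.] 99 0 [288. 353.] 371 140 [ 432. -119.   80.] 0.3
[204. 185.] 65 0 [353. 401.] 291 0 [ 437. -259.   99.] 0.8
[563. 169.] 93 0 [ 14. 177.] 176 0 [270. 602. 123.] 0.2
[557. 152.] 485 0 [ 14. 177.] 176 0 [263. 573. 151.] 11.8
(370, 207) (227, 250) [490. 132. 101.] 1.0 [486. 131.  98.] [492. 136.  98.]
(428, 205) (180, 228) [461. 257.  97.] 2.1 [459. 258.  98.] [460. 253.  98.]
(385, 238) (270, 220) [610. 161. 100.] 0.2 [607. 161.  98.] [612. 163.  98.]
(447, 235) (225, 200) [583. 282.  99.] 0.8 [580. 283.  98.] [583. 282.  98.]
open [ 546. -130.    8.] pink [753.  -8.   8.] [813. -99.   8.]
(500, 0, 350) -3 False
(500, 0, 350) -2 False
(500, 0, 350) -1 False
(500, 0, 350) 0 False
(500, 0, 350) 1 False
(500, 0, 350) 2 False
(500, 0, 350) 3 False
(400, -150, 350) -3 False
(400, -150, 350) -2 False
(400, -150, 350) -1 False
(400, -150, 350) 0 False
(400, -150, 350) 1 False
(400, -150, 350) 2 False
(400, -150, 350) 3 False
(450, 0, 400) -3 False
(450, 0, 400) -2 False
(450, 0, 400) -1 False
(450, 0, 400) 0 False
(450, 0, 400) 1 False
(450, 0, 400) 2 False
(450, 0, 400) 3 False
```

```bash
sed -i 's/x=np.array(\[np.sin(yaw),-np.cos(yaw),0\])/x=np.array([-np.sin(yaw),np.cos(yaw),0])/' h.py
python3 - <<'E'
from h import *
import json
def look(p,name):
    best=None
    for k in range(-6,7):
        q=down(np.arctan2(p[1],p[0])+np.pi/2+k*np.pi/6); s=kinematics.solve_ik(p,q)
        if s is not None and (best is None or abs(s[5])<abs(best[0])): best=(s[5],q,k)
    print(p,best[0],best[2]); ctrl.movep(p,best[1])
    c=cam("wrist"); im=grab_frame("wrist"); cv2.imwrite(f"pics/{name}.png",im)
    json.dump([np.array(x).tolist() for x in c],open(f"pics/{name}.json","w"))
    for q in caps(im,300): print(q[0].round(),int(q[1]),None if q[2] is None else q[2].round(1),int(q[3]))
look([500,150,330],"k1");look([570,240,330],"k2")
look([540,-130,320],"f1");look([560,-230,320],"f2")
print(monitor.get_t())
a,b=[cv2.resize(cv2.imread(f"pics/{n}.png"),None,fx=.62,fy=.62) for n in("k1","k2")]
c,d=[cv2.resize(cv2.imread(f"pics/{n}.png"),None,fx=.62,fy=.62) for n in("f1","f2")]
cv2.imwrite("pics/m.png",np.vstack([np.hstack([a,b]),np.hstack([c,d])]))
E
```

```text
[500, 150, 330] -0.13334106775229015 -3
[196. 414.] 496 None 0
[570, 240, 330] -0.11244998773702397 -3
[540, -130, 320] -0.12527616764067284 -3
[247. 363.] 427 None 0
[369. 345.] 1162 [369.1 346.7] 546
[467. 302.] 765 [468.4 303.3] 382
[201. 226.] 930 [199.3 227.9] 463
[482. 167.] 1807 [484.  167.9] 818
[560, -230, 320] -0.11488896352838518 -3
[207. 292.] 512 None 0
[328. 249.] 1475 [328.2 250.6] 697
[432. 191.] 1013 [432.9 191.7] 499
[132. 150.] 1131 [129.5 150. ] 541
[413.  22.] 2087 None 0
4.55
```

View pics/m.png

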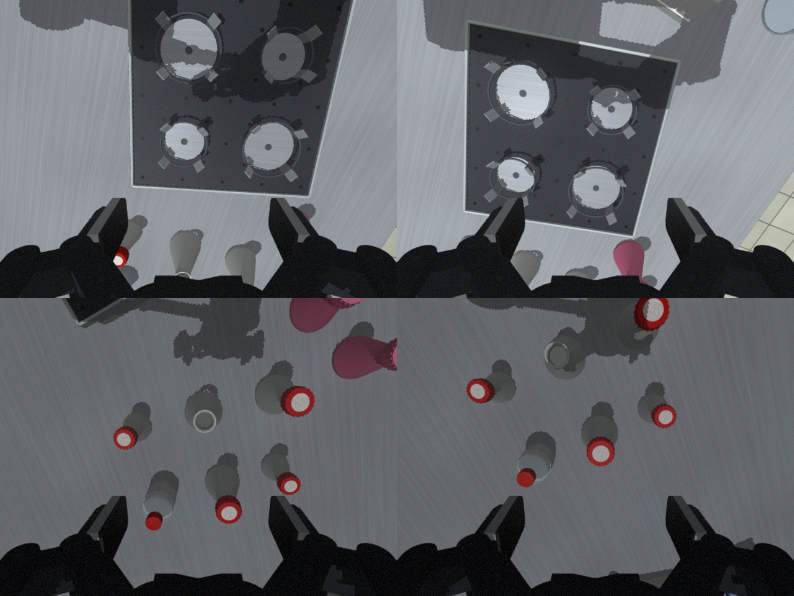

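The top row shows the four clamp feet, each with a dark centre hole. The full-resolution holes are at about (303,81), (456,92), (297,227) and (432,237) in k1, and (202,150), (345,174), (190,281) and (321,303) in k2. The bottom row shows four red caps with white discs (the flasks), the bottle with a plain red cap, and the open mouth at about (204,420) in the mosaic. The pink flasks are off to the right.

Run:
```python
from h import *
import json
def L(n):
    c=[np.array(x) for x in json.load(open(f"pics/{n}.json"))]; return c,cv2.imread(f"pics/{n}.png")
(c1,f1),(c2,f2)=L("f1"),L("f2"); S,D=cam("scene"),cam("side")
print("flasks: disc (top) two wrist views")
A=caps(f1,300);B=caps(f2,300)
for p in A:
  for q in B:
    u=p[2] if q[2] is not None and p[2] is not None else p[0]; v=q[2] if q[2] is not None and p[2] is not None else q[0]
    P,e=tri(ray(c1,u),ray(c2,v))
    if e<4 and 60<P[2]<140: print(P.round(1),round(e,1),p[2] is not None,onz(c1,u,118 if P[2]>104 else 90).round(1),onz(c2,v,118 if P[2]>104 else 90).round(1))
(k1,i1),(k2,i2)=L("k1"),L("k2"); vis=[]
def hole(im,u):
    u=np.array(u);w=9;g=cv2.cvtColor(im,cv2.COLOR_BGR2GRAY)[u[1]-w:u[1]+w+1,u[0]-w:u[0]+w+1].astype(float)
    wt=np.clip(np.median(g)*.75-g,0,None); n,lab,st,ce=cv2.connectedComponentsWithStats((wt>0).astype(np.uint8))
    j=min(range(1,n),key=lambda j:np.hypot(*(ce[j]-w))-st[j,4]*.3); return ce[j]+u-w,st[j,4]
C=[]
for a,b in[((303,81),(202,150)),((456,92),(345,174)),((297,227),(190,281)),((432,237),(321,303))]:
    (u,n),(v,m)=hole(i1,a),hole(i2,b); P,e=tri(ray(k1,u),ray(k2,v)); C.append(P)
    print(u.round(1),n,v.round(1),m,P.round(1),round(e,1),onz(k1,u,97).round(1)[:2],onz(k2,v,97).round(1)[:2],"scene/side px",proj(S,P).round(),proj(D,P).round())
C=np.array(C);print(np.linalg.norm(C[:,None]-C[None],axis=2).round(1),np.degrees(np.arctan2(*(C[2]-C[0])[1::-1])))
x=cv2.resize(i1[20:290,200:520],None,fx=1.5,fy=1.5);y=cv2.resize(f1[130:400,180:500],None,fx=1.2,fy=1.5)
cv2.imwrite("pics/crop.png",np.hstack([x[:, :],y])[:, :800])
```

```text
flasks: disc (top) two wrist views
[ 436.9 -258.7  104.1] 0.0 False [ 442.  -250.1  118. ] [ 443.4 -254.5  118. ]
[ 556.9 -259.4  118.8] 0.1 True [ 557.  -259.9  118. ] [ 556.8 -259.7  118. ]
[ 659.5 -252.4   91.1] 0.0 True [ 659.8 -253.1   90. ] [ 659.7 -252.7   90. ]
[ 431.  -120.1   91.4] 0.0 True [ 430.5 -120.4   90. ] [ 430.3 -120.    90. ]
[ 680.  -121.5  108.4] 0.2 True [ 676.7 -119.5  118. ] [ 677.2 -122.6  118. ]
[304.1  80.9] 116 [202.6 150.1] 107 [457.2 249.6  98.8] 0.1 [457.  249.8] [456.8 249.3] scene/side px [424. 204.] [179. 229.]
[455.6  91.8] 118 [345.4 175.5] 87 [578.9 277.7  98.4] 0.1 [579.2 278. ] [579.1 277.6] scene/side px [444. 234.] [224. 201.]
[296.8 228. ] 91 [191.5 282.3] 81 [485.3 128.3  99.3] 0.1 [485.3 127.7] [485. 127.] scene/side px [369. 206.] [226. 253.]
[432.3 236.7] 87 [320.4 303. ] 77 [606.7 156.3  99.2] 0.1 [607.4 156. ] [607.2 155.3] scene/side px [383. 237.] [270. 222.]
[[  0.  124.9 124.6 176.3]
 [124.9   0.  176.3 124.6]
 [124.6 176.3   0.  124.6]
 [176.3 124.6 124.6   0. ]] -76.94479415149027
```

View pics/crop.png

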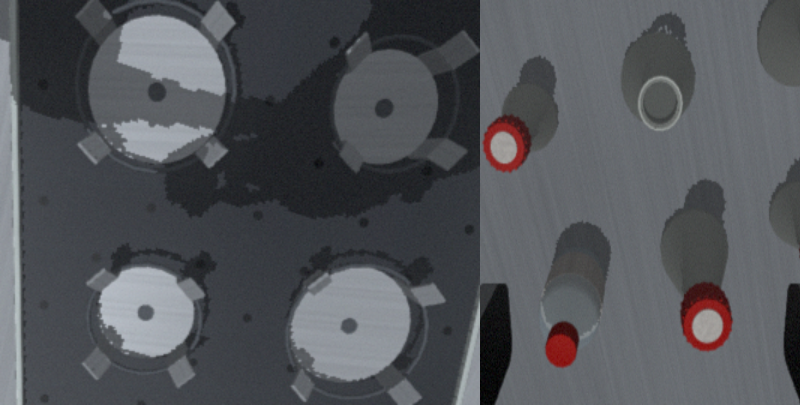

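The crop confirms the clamp sizes. The feet at crop (157,88) and (349,322) are the large clamps, and those at (383,105) and (145,312) are the small ones. The caps with white discs are the flasks; the hole is the open flask and the plain red cap is the bottle. Measured heights are 118.8, 91.1 and 91.4 mm for three of the tops; the large flask at (677,-120) was cut off in one wrist view, so its height rests on the fixed cameras (cap middle 109 against 107). The feet come out at 99 mm and 124.6 mm apart. All of these match the text, so I'll load the first large flask.

```bash
cat > job.py <<'E'
from h import *
yaw=lambda p: np.arctan2(p[1],p[0])
SAFE=310
def pick(p,g):
    q=down(yaw(p)); ctrl.movep([*p,SAFE-60],q)
    ctrl.movel([*p,g+30],vel=200); hit=ctrl.movel([*p,g],vel=80,stop_force=10)
    ctrl.close_gripper(); print("pick hit",hit,"width",round(monitor.get_gripper_width(),1),"z",monitor.get_position()[2].round(1))
    ctrl.movel([*p,SAFE],vel=200); print(" lifted width",round(monitor.get_gripper_width(),1),"force",round(monitor.get_gripper_force(),1),"t",round(monitor.get_t(),1))
def lower(p,g,zf=98):
    q=down(yaw(p)); ctrl.movep([*p,SAFE],q); ctrl.wait(.3)
    ctrl.movel([*p,zf+g+45],vel=150); ctrl.wait(.3); f0=monitor.get_wrist_force()
    hit=ctrl.movel([*p,zf+g-4],vel=25,stop_force=5); z=monitor.get_position()[2]
    print(" lower hit",hit,"z-expected",round(z-zf-g,1),"dF",(np.array(monitor.get_wrist_force())-f0).round(1),"w",round(monitor.get_gripper_width(),1)); return abs(z-zf-g)<4.5 and hit
def release(p):
    ctrl.ungrasp(); ctrl.movel([*p,SAFE],vel=200); print(" done t",round(monitor.get_t(),1))
E
python3 - <<'E'
from job import *
P=(556.9,-259.6);C=(457.1,249.6)
pick(P,113)
if monitor.get_gripper_width()>30 and lower(C,113): release(C)
for n in("scene","side"): cv2.imwrite(f"pics/{n}1.png",grab_frame(n))
a=cv2.imread("pics/scene1.png")[130:310,310:510];b=cv2.imread("pics/side1.png")[130:310,120:320]
cv2.imwrite("pics/c1.png",cv2.resize(np.hstack([a,b]),None,fx=2,fy=2))
E
```

```text
pick hit False width 36.3 z 113.6
 lifted width 36.5 force 60.0 t 7.8
 lower hit True z-expected 0.6 dF [-0.1 -0.2  5.8] w 36.6
 done t 13.6
```

View pics/c1.png

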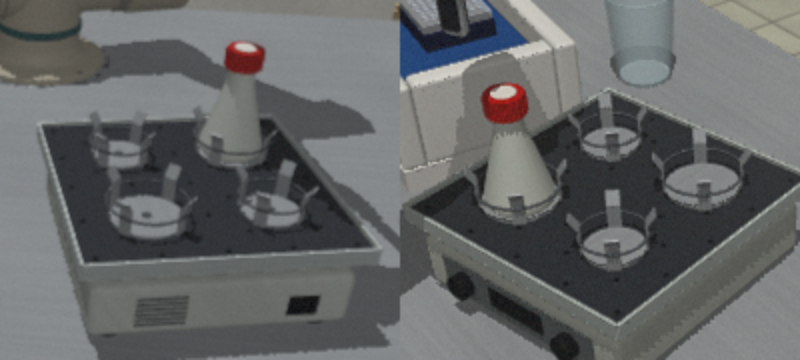

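The large flask stands upright in the back large clamp (scene crop (232,110), side crop (515,160)). The stop was at the height expected for seating. Next are the other three, each checked before release.

Run:
```python
from job import *
for P,C,g,w in [((659.6,-252.7),(579,277.8),85,28),((677.3,-120.3),(606.9,156.1),113,34),((430.6,-120.2),(485.3,128),85,28)]:
    pick(P,g)
    if monitor.get_gripper_width()<w-1 or not lower(C,g): print("STOP");break
    release(C)
else: ctrl.movep([450,0,330],down(0))
for n in("scene","side"): cv2.imwrite(f"pics/{n}2.png",grab_frame(n))
a=cv2.imread("pics/scene2.png")[130:310,310:510];b=cv2.imread("pics/side2.png")[130:310,120:320]
cv2.imwrite("pics/c2.png",cv2.resize(np.hstack([a,b]),None,fx=2,fy=2))
```

```text
pick hit False width 30.6 z 85.6
 lifted width 30.8 force 59.3 t 18.8
 lower hit True z-expected 0.6 dF [-0.6 -0.3  5.8] w 29.9
 done t 25.0
pick hit False width 36.5 z 113.7
 lifted width 36.8 force 60.1 t 29.4
 lower hit True z-expected 0.7 dF [-0.2 -0.2  6.5] w 36.4
 done t 34.4
pick hit False width 30.3 z 85.5
 lifted width 30.6 force 59.3 t 38.8
 lower hit True z-expected 0.5 dF [-0.4 -1.1  4. ] w 30.3
 done t 44.0
```

View pics/c2.png

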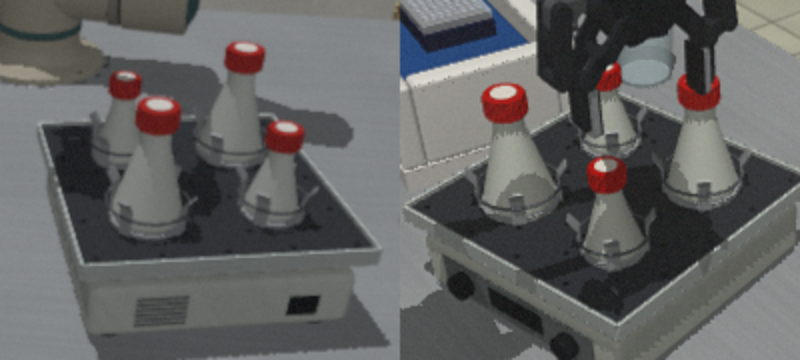

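View pics/side2.png

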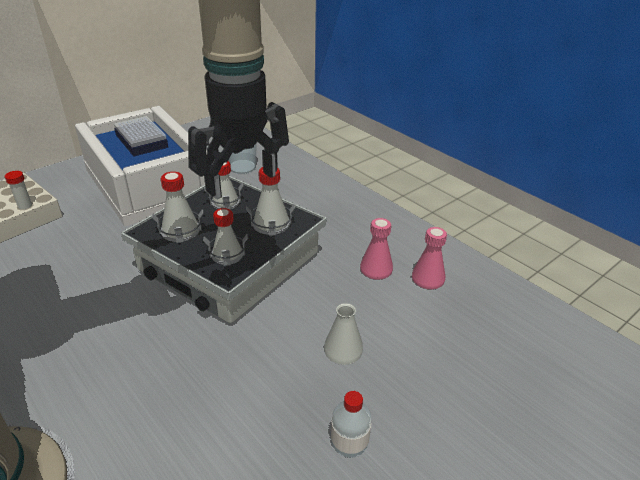

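All four flasks stand upright in clamps of their own size, and the open flask (345,335) and the bottle (351,425) are where they were. I'll check that the arm is clear of everything, then hand in.

Run:
```python
from h import *
print(monitor.get_position(),proj(cam("side"),monitor.get_position()),np.array(monitor.get_wrist_force()).round(2),monitor.get_t())
ctrl.wait(.5); print(ctrl.hand_in())
```

```text
[449.99558915   0.85315925 329.0737541 ] [241.62025052 178.39319315] [-0.5  -0.5  -0.38] 44.7417
the job is handed in; nothing more can be done
None
```

All four capped flasks stand upright and seated in clamps of their own size, the open flask and media bottle were left where they stood, and the job was handed in at about 45 s of the 120 s allowed.

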